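Try the slip-trailing syringes and set the clogged one to soak

TASK

Try the plungers of all three slip-trailing syringes hanging in the drying rack: push each one down fully home, but one syringe is clogged with dried slip, and as soon as its plunger clearly stiffens partway stop and do not force it. Lift that clogged syringe out of the rack and lower it, nozzle down, into the empty blue soaking pot, without dropping it in, and let go. Leave the two good syringes hanging in the rack with their plungers home, the pot standing about where it is, and everything else alone.

Things in the scene. Friction and masses are not known exactly. Their poses are not given: they have to be found in the camera images.
- rack: Wooden drying rack, 90 mm deep (x) by 262 mm long (y) by 123 mm high, fixed to the bench; origin under its centre on the bench. Its 12 mm thick top board has three round holes of 34 mm, 85 mm apart along its y axis, at y = -85, 0 and +85 mm; one syringe hangs by its finger flange in each.
- syringe_a: Slip-trailing syringe (about 110 g), upright, nozzle down, loose in the rack; its flange rests on the rack's top board and the tip hangs 8 mm above the bench. Origin: tip of the nozzle, z up the barrel. Steel nozzle z = 0 to 20 mm; opaque cream barrel 30 mm across, z = 20 to 118 mm; finger flange 56 mm (x) by 26 mm (y), 3 mm thick, top at z = 118 mm. 2 mm play all round in the hole.
- plunger_a (a joint): How far syringe_a's blue plunger is pushed in (m): 0 drawn out, 0.060 fully home; starts at 0 to 0.006, stays where left. Cross-section of the stem: a cross, ribs 16 mm along the syringe's x and y. On top a round thumb knob, 28 mm across, 16 mm high with a flat top; its underside is 8 mm above the flange's top when home, 68 mm when drawn out. The whole syringe can be lifted by the knob.
- knob_a (a point): Centre of the top of syringe_a's thumb knob; moves with the plunger: 202 mm above the nozzle's tip when drawn out, 142 mm when home. To push: a free plunger takes a steady 3 N up to its stop. The clogged one (any of the three, not to be seen) moves freely to about 0.016, then stiffens steadily by about 0.6 N per mm; 20 N would be forcing it; let go, it springs back a few mm.
- syringe_b: A syringe just like syringe_a, in another hole of the rack.
- plunger_b (a joint): How far syringe_b's plunger is pushed in (m), as plunger_a: 0 drawn out, 0.060 fully home.
- knob_b (a point): Centre of the top of syringe_b's thumb knob, as knob_a.
- syringe_c: A syringe just like syringe_a, in another hole of the rack.
- plunger_c (a joint): How far syringe_c's plunger is pushed in (m), as plunger_a: 0 drawn out, 0.060 fully home.
- knob_c (a point): Centre of the top of syringe_c's thumb knob, as knob_a.
- soak_pot: Blue glazed stoneware soaking pot, standing empty and dry, loose, 0.75 kg: round, 84 mm across outside, 72 mm across inside at the mouth, 95 mm high, floor 7 mm thick; origin under its centre, z up. A syringe stood in it leans on the rim with the flange and plunger above the rim.
- brush_pot: Bystander: terracotta pot of the same shape (84 mm across, 95 mm high) full of brushes reaching to 195 mm; origin under its centre.
- bowl: Bystander: white porcelain bowl, 116 mm across, 55 mm high; origin under its centre.
- rib: Bystander: flat wooden throwing rib, 50 by 150 by 8 mm, lying on the bench; origin under its centre.

How it is judged (in metres and radians):
On the way:
1. the clogged plunger is pushed until it stiffens: past 17 mm, short of home, with more than 5 N bearing on the rack (((value of joint plunger_a between 0.017 and 0.052 m and contact force between syringe_a and rack above 5 N) or (value of joint plunger_b between 0.017 and 0.052 m and contact force between syringe_b and rack above 5 N) or (value of joint plunger_c between 0.017 and 0.052 m and contact force between syringe_c and rack above 5 N))), for 0.05 s.
At the end, for the whole second after the job is handed in: Two syringes hang where they hung (within 12 mm, upright), plungers home within 3 mm. The third, plunger 8 mm or more short of home, rests released in the pot: nozzle within 36 mm of its axis, under 25 mm up, leaning under 34 degrees. Pot upright, within 40 mm of its place (((value of joint plunger_a below 0.052 m and horizontal distance between syringe_a and soak_pot below 0.036 m and z of syringe_a in the frame of soak_pot between 0 and 0.025 m and angle between syringe_a's own z axis and vertical below 0.6 rad and linear speed of syringe_a below 0.03 m/s and value of joint each of plunger_b, plunger_c above 0.057 m and distance of each of syringe_b, syringe_c from where it was at the start of the episode below 0.012 m and angle between each of syringe_b, syringe_c's own z axis and vertical below 0.12 rad) or (value of joint plunger_b below 0.052 m and horizontal distance between syringe_b and soak_pot below 0.036 m and z of syringe_b in the frame of soak_pot between 0 and 0.025 m and angle between syringe_b's own z axis and vertical below 0.6 rad and linear speed of syringe_b below 0.03 m/s and value of joint each of plunger_a, plunger_c above 0.057 m and distance of each of syringe_a, syringe_c from where it was at the start of the episode below 0.012 m and angle between each of syringe_a, syringe_c's own z axis and vertical below 0.12 rad) or (value of joint plunger_c below 0.052 m and horizontal distance between syringe_c and soak_pot below 0.036 m and z of syringe_c in the frame of soak_pot between 0 and 0.025 m and angle between syringe_c's own z axis and vertical below 0.6 rad and linear speed of syringe_c below 0.03 m/s and value of joint each of plunger_a, plunger_b above 0.057 m and distance of each of syringe_a, syringe_b from where it was at the start of the episode below 0.012 m and angle between each of syringe_a, syringe_b's own z axis and vertical below 0.12 rad)) and distance of soak_pot from where it was at the start of the episode below 0.04 m and angle between soak_pot's own z axis and vertical below 0.1 rad); the robot touches nothing.
It fails at once if a plunger is forced: its syringe bears on the rack with more than 20 N while the plunger is still more than 6 mm short of home ((contact force between syringe_a and rack above 20 N and value of joint plunger_a below 0.054 m) or (contact force between syringe_b and rack above 20 N and value of joint plunger_b below 0.054 m) or (contact force between syringe_c and rack above 20 N and value of joint plunger_c below 0.054 m)).
It fails at once if a syringe is dropped into the pot (falling in at over 0.8 m/s) instead of being lowered ((horizontal distance between syringe_a and soak_pot below 0.042 m and z of syringe_a in the frame of soak_pot below 0.09 m and linear speed of syringe_a above 0.8 m/s) or (horizontal distance between syringe_b and soak_pot below 0.042 m and z of syringe_b in the frame of soak_pot below 0.09 m and linear speed of syringe_b above 0.8 m/s) or (horizontal distance between syringe_c and soak_pot below 0.042 m and z of syringe_c in the frame of soak_pot below 0.09 m and linear speed of syringe_c above 0.8 m/s)).
It fails at once if the brush pot, the bowl or the rib is moved more than 25 mm (distance of any of brush_pot, bowl, rib from where it was at the start of the episode above 0.025 m).
It also fails if it takes over 64 s, if anything falls off the work surface, if the arm or the gripper's body presses on something with over 40 N, if the wrist force passes 120 N, or if a joint passes its speed limit or range.

ROBOT

A 6-joint arm with a two-finger parallel gripper is mounted at the origin on the work surface. World frame = base frame: x ahead of the robot, y to its left, z up, the work surface at z = 0. Lengths are in mm, angles in rad, forces in N, time in s.
With the tool pointing down it reaches from about 350 to 875 mm from the base axis. Payload 4.2 kg.
Tool frame: the origin (TCP) lies midway between the tips of the shut fingers; the grasp point (between the pads) lies 19 mm behind it (arm.grip_depth is the distance from the TCP to the grasp point, in mm); z points along the fingers, x is the direction in which the jaws open and shut, and the axes are right-handed (so a half turn about z gives the same grasp; the last joint's range is limited). The gripper opens to 85 mm and grips with 20 to 120 N. Pads are 22 mm wide; open, the fingers measure 114 mm over their backs; the gripper's body (76 mm by 85 mm) begins 54 mm behind the grasp point. The pads swing forward as they close: fully open they stand 13 mm farther back than shut.
Start: joints at [-1.017, 0.385, 0.008, 0, -1.194, -0.259], TCP at [181.609, -598.011, 210.212] pointing down, gripper open.
Joint ranges: [-3.14, 3.14], [-1.21, 2.06], [-1.07, 1.41], [-3.16, 2.05], [-2.99, -0.16], [-3.1, 3.1]. Speed limits (rad/s): [2.79, 2.79, 3.14, 3.14, 3.14, 3.14].

INTERFACE

Orientations are given as a unit quaternion [x, y, z, w].
In Python, from bench import arm, eyes, find_in, silhouettes gives the robot as it stands. The module is installed in compiled form; this text tells all that it offers.
- The arm moves only by the tool play_rows, never from a script. Its arguments are lists of equal length, an entry for each row: "offset": the shift along the world's x, y, z in mm, a list of three; "turn": the turn about the world's z in rad. In form: {"offset": [[x, y, z], ...], "turn": [turn, ...]}. A call has 1 to 12 rows; each row shifts and turns the pose as measured when the row begins; what a row does not reach is not made up. A row lasts 1/10 s, in which the tool goes at most 50 mm and 8.59 degrees, less where a joint would pass 70% of its speed; a pose out of reach is approached as far as the arm can. A call is refused whole if a number of a shift passes 50 or a number of a turn 0.15, either way. A call with a gripper value outside its range is refused whole. "grip" is the gripper's target within -1 to 1 (fully open at 1, half-way at 0, shut at -1), set as the call begins (left out, the last holds). The fingers move at their own pace and stop on an object; the grip force is fixed at half the most. Time passes only in rows, so rows that do not move let the fingers close. It gives the time, the measured TCP pose, the force and the opening at its end, in the units of the state.
- arm.read_state(): the state, without advancing time (a new reading comes with each control period).
- eyes.get_image(name): name is "scene" or "top"; returns (picture, depth): 400x640x3 uint8, red, green, blue; 400x640 float32, mm along the optical axis (not along the pixel's ray), 0 where there is no reading.
- eyes.camera_params(name): a dict with "camera_matrix" (3x3 intrinsics, pixels), "camera_from_world" (4x4, takes a point from world to camera coordinates). Camera axes: x right, y down, z forward; pixel columns grow to the right and rows downward; lengths in mm; the calibration is good to about 2 mm. A picture is of the moment at which its call begins. camera_params takes no time and is no camera call.
- arm.job_done(): hands the job in, once; it reports no verdict.
Trained networks look in the newest picture that a camera, given by its name, has taken for a name from the list of things; names that differ only in an ending like _2 or _b are one class to them, and where a whole thing is asked for, a point or a joint stands for the part that bears it (a point fixed in the world has none). Each returns a list of dicts, best first, with "score" (0 to 1); they miss things now and then, are a little off and sometimes report something else, mostly with a low value. They report only what shows in the picture. A call takes as long as a camera call.
- find_in(camera, query): "bbox" ([centre column, centre row, width, height] in pixels, round what is visible of it).
- silhouettes(camera, query): "mask" (400x640 bool, what is visible of it) and "bbox" ([centre column, centre row, width, height] in pixels, round what is visible of it).
The state is a dict: "clock": time; "joints": joint angles; "joint_vel": joint speeds; "joint_efforts": joint torques, N m; "position": TCP position; "ee_rot": TCP orientation; "contact_force": force on the tool from outside, world axes, zero at the start; "wrist_torque": the same for the moment, N m; "gripper_width": finger opening in mm.
Only numpy, scipy, OpenCV 4.12 (cv2) and the standard library are available. Lean on these libraries where they do the work, as an engineer would, in place of code of your own. Each camera call takes 0.05 s, during which the arm holds its last target. There are 200 camera calls.

## Working session

There is one attempt and no reset: what is moved stays moved. The work goes in short steps, Python scripts to look and compute and a tool call to move; the robot and the scene stay as the last step left them, time stands still between calls to the robot, and variables do not carry over. Pictures are saved under pics/ and viewed, on a budget of 10 in all, crops included, one or two more only if the job needs it, and the job is handed in when it is done.

Besides the shell and the picture viewer there is one more tool, called after "Request:" as name([rows], argument=value, ...), one row to a line, values as JSON. play_rows: Moves the arm, as the interface text tells. Its arguments: {"type":"object","properties":{"offset":{"type":"array","items":{"type":"array","items":{"type":"number"}}},"turn":{"type":"array","items":{"type":"number"}},"grip":{"type":"number"}},"required":["offset","turn"]}

```bash
mkdir -p pics; cat > h.py <<'E'
import numpy as np, cv2
from bench import arm, eyes, find_in, silhouettes
def cam(n):
    p=eyes.camera_params(n); return np.array(p["camera_matrix"]),np.array(p["camera_from_world"])
def cloud(n,depth):
    K,T=cam(n); v,u=np.mgrid[0:400,0:640]
    P=np.stack([(u-K[0,2])*depth/K[0,0],(v-K[1,2])*depth/K[1,1],depth,np.ones_like(depth)],-1)
    W=(P@np.linalg.inv(T).T)[...,:3]; W[depth<=0]=np.nan
    return W
def save(n,img,name): cv2.imwrite(f"pics/{name}.png",cv2.cvtColor(img,cv2.COLOR_RGB2BGR))
E
python3 - <<'E'
from h import *
for n in("scene","top"):
    im,d=eyes.get_image(n); save(n,im,n+"0"); W=cloud(n,d); np.save(n+"0.npy",W)
    K,T=cam(n); print(n,np.linalg.inv(T)[:3,3].round(),np.linalg.inv(T)[:3,2].round(2))
    for q in("knob_a","syringe_a","rack","soak_pot","brush_pot","bowl","rib"):
        for s in silhouettes(n,q):
            P=W[s["mask"]]; P=P[~np.isnan(P[:,0])]
            if len(P): print(q,round(s["score"],2),np.round(s["bbox"]),len(P),"med",np.median(P,0).round(1),"p2",np.percentile(P,2,0).round(),"p98",np.percentile(P,98,0).round())
s=arm.read_state(); print(s)
E
```

```text
scene [1211. -102. 1044.] [-0.56  0.12 -0.82]
knob_a 0.67 [332. 174.  10.  26.] 203 med [570.2  36.3 199.8] p2 [525.  25. 122.] p98 [581.  53. 211.]
knob_a 0.54 [293. 186.  12.  25.] 199 med [584.4 -47.  197.8] p2 [573. -58. 128.] p98 [595. -36. 210.]
knob_a 0.25 [328. 188.  16.  51.] 396 med [572.7  35.8 128.9] p2 [545.  22.  33.] p98 [591.  52. 210.]
syringe_a 0.88 [327. 189.  16.  46.] 375 med [572.1  35.4 133.8] p2 [545.  22.  38.] p98 [590.  52. 210.]
syringe_a 0.79 [360. 177.  19.  52.] 376 med [558.9 118.8 130.2] p2 [529. 106.  34.] p98 [577. 134. 209.]
syringe_a 0.51 [295. 185.  12.  29.] 203 med [584.2 -47.  200.4] p2 [572. -58. 130.] p98 [595. -34. 210.]
syringe_a 0.48 [366. 270.  48.  42.] 1647 med [761.3  94.5  24.5] p2 [722.  38.   3.] p98 [826. 141.  57.]
rack 0.58 [326. 200. 110.  82.] 3758 med [588.3  27.6 121.7] p2 [515. -95.   2.] p98 [632. 168. 127.]
soak_pot 0.89 [230. 233.  37.  40.] 1260 med [ 598.7 -226.4   60.9] p2 [ 563. -262.    7.] p98 [ 643. -185.   97.]
soak_pot 0.66 [366. 270.  46.  42.] 1627 med [760.5  94.5  24.1] p2 [721.  39.   3.] p98 [826. 140.  57
[... 1544 characters left out ...]
rray([-1.01738382e+00,  3.84670175e-01,  7.91047040e-03, -6.26075324e-07,
       -1.19403860e+00, -2.58621517e-01]), 'joint_vel': array([ 1.43452668e-03, -3.72246371e-05, -5.50717192e-04,  1.92344528e-03,
        1.56824578e-04, -1.70969324e-04]), 'joint_efforts': array([ 3.72496306e-04, -3.92034459e+01,  1.88609380e+01,  4.19026673e+00,
       -1.70154667e-04,  3.54535601e-06]), 'position': array([ 181.61382201, -598.00064646,  210.23411016]), 'ee_rot': array([ 5.95592291e-01,  8.03286887e-01,  6.37195639e-07, -8.12228633e-07]), 'contact_force': array([-0.36308329,  0.07769026,  0.31764735]), 'wrist_torque': array([ 0.02761639, -0.02687278,  0.00101646]), 'gripper_width': 85.40552864673253}
```

```bash
python3 - <<'E'
from h import *
for n in("scene","top"):
    W=np.load(n+"0.npy"); ok=~np.isnan(W[...,0]); x,y,z=W[...,0],W[...,1],W[...,2]
    for cx,cy in((585,-47),(569,37),(555,120)):
        m=ok&(abs(x-cx)<28)&(abs(y-cy)<25)&(z>195)&(z<225)
        P=W[m]; top=P[P[:,2]>np.percentile(P[:,2],60)-4]
        c,r=cv2.minEnclosingCircle(top[:,:2].astype(np.float32))
        print(n,"knob",len(top),top[:,2].mean().round(1),np.median(top[:,2]).round(1),"mean",top[:,:2].mean(0).round(1),"circ",np.round(c,1),round(r,1))
    m=ok&(abs(x-602)<50)&(abs(y+223)<50)&(z>90)&(z<103); c,r=cv2.minEnclosingCircle(W[m][:,:2].astype(np.float32)); print("pot",np.round(c,1),round(r,1),W[m].mean(0).round(1),m.sum())
    m=ok&(abs(x-570)<70)&(abs(y-37)<150)&(z>116)&(z<127.5); print("rack",cv2.minAreaRect(W[m][:,:2].astype(np.float32)),m.sum())
a=cv2.imread("pics/scene0.png")[120:320,150:480]; b=cv2.imread("pics/top0.png")[130:290,170:470]
a=cv2.resize(a,(660,400)); b=cv2.resize(b,(660,352)); 
cv2.imwrite("pics/v1.png",cv2.resize(np.vstack([a,b]),(527,600)))
E
```

```text
scene knob 93 207.4 207.6 mean [582.9 -46.4] circ [581.4 -46.4] 14.4
scene knob 89 208.2 208.2 mean [568.8  36.8] circ [568.2  36.6] 14.0
scene knob 87 206.4 206.3 mean [554.1 119.8] circ [552.4 119.1] 15.2
pot [ 601.8 -224.5] 42.6 [ 603.9 -224.3   94.4] 259
rack ((567.0082397460938, 37.43397521972656), (94.67742156982422, 262.9572448730469), 10.011374473571777) 2714
top knob 64 206.4 206.1 mean [581.4 -46. ] circ [581.4 -46.1] 13.2
top knob 69 207.0 206.8 mean [566.5  37.7] circ [566.5  38.1] 13.6
top knob 66 204.8 205.1 mean [552.1 120.4] circ [552.2 120.4] 13.0
pot [ 600.6 -224.2] 41.9 [ 601.3 -225.3   93.3] 133
rack ((566.869384765625, 37.65937042236328), (90.32857513427734, 261.95452880859375), 9.985743522644043) 2163
```

View pics/v1.png

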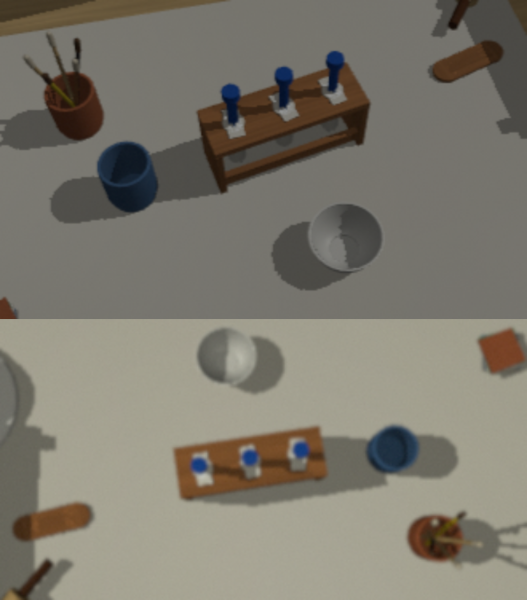

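The picture shows three blue knobs on the rack (about (230,92), (284,76) and (335,60) in the upper half). The blue pot is at (127,176), the brush pot at (75,105) and the bowl at (345,235). The measured positions match the 85 mm hole spacing and a rack yaw of 10°. I'll raise the tool, close the jaws and travel to the nearest knob.

Request:
play_rows([
  [0, 0, 45],
  [0, 0, 45],
  [0, 0, 40],
  [28, 39, 0],
  [28, 39, 0],
  [28, 39, 0],
  [28, 39, 0],
  [28, 39, 0],
  [28, 39, 0],
  [28, 39, 0],
  [28, 39, 0],
  [28, 39, 0],
], turn=[0, 0, 0, 0.14, 0.14, 0.14, 0.14, 0.14, 0.14, 0.14, 0.14, 0.14], grip=-1)

```text
clock: 2.0
position: [436.0, -236.1, 344.9]
ee_rot: [-0.011, 1.0, -0.002, 0.002]
contact_force: [0.9, -0.2, 0.3]
gripper_width: -0.0
```

Request:
play_rows([
  [29, 38, 0],
  [29, 38, 0],
  [29, 38, 0],
  [29, 38, 0],
  [25, 33, 0],
  [0, 0, 0],
], turn=[0.05, 0.05, 0.05, 0, 0, 0])

```text
clock: 2.6
position: [583.1, -37.2, 345.4]
ee_rot: [-0.095, 0.996, -0.002, 0.003]
contact_force: [0.0, -0.6, -0.4]
gripper_width: 0.1
```

Request:
play_rows([
  [-1.5, -9, -30],
  [0, 0, -40],
  [0, 0, -30],
  [0, 0, -15],
  [0, 0, 0],
], turn=[-0.015, 0, 0, 0, 0])

```text
clock: 3.1
position: [581.4, -45.8, 227.8]
ee_rot: [-0.088, 0.996, -0.002, 0.005]
contact_force: [0.1, -0.8, 0.3]
gripper_width: -0.0
```

Request:
play_rows([
  [0, 0, -12],
  [0, 0, -5],
  [0, 0, -5],
  [0, 0, -5],
  [0, 0, -5],
  [0, 0, -4],
  [0, 0, -4],
  [0, 0, -4],
  [0, 0, 0],
], turn=[0, 0, 0, 0, 0, 0, 0, 0, 0])

```text
clock: 4.0
position: [583.8, -46.5, 185.3]
ee_rot: [-0.088, 0.996, -0.002, 0.009]
contact_force: [0.5, -0.1, -0.3]
gripper_width: -0.2
```

Request:
play_rows([
  [-1, 0, -4],
  [-1, 0, -4],
], turn=[0, 0])

```text
clock: 4.2
position: [583.9, -46.5, 178.9]
ee_rot: [-0.088, 0.996, -0.003, 0.012]
contact_force: [0.9, -0.0, 3.3]
gripper_width: 0.1
```

```bash
python3 - <<'E'
from h import *
s=arm.read_state(); print(s["contact_force"],s["wrist_torque"],s["position"],s["ee_rot"])
im,d=eyes.get_image("scene"); save("scene",im[120:260,230:430].repeat(3,0).repeat(3,1),"v2")
E
```

```text
[ 0.93316863 -0.01318637  3.2629861 ] [-0.03344608 -0.22935418 -0.02744664] [583.86246797 -46.49332508 178.8979672 ] [-0.08837643  0.9960073  -0.00264785  0.01233132]
```

View pics/v2.png

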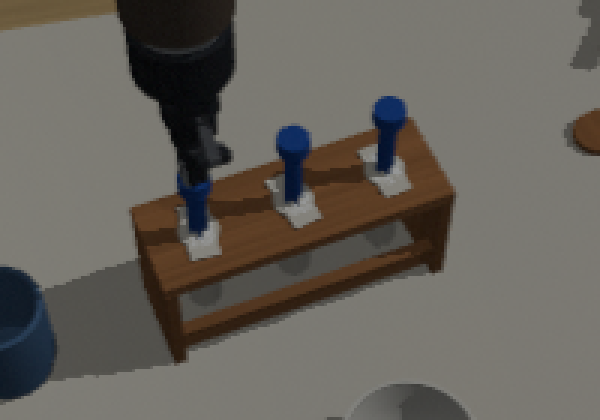

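The tool is on the right-hand knob in the picture (about (195,185)), with the plunger roughly 28 mm in. The force is a steady 3 N, so this syringe is free, and I'll push it home.

Request:
play_rows([
  [-2, 0, -7],
  [-2, 0, -7],
  [-1, 0, -7],
], turn=[0, 0, 0])

```text
clock: 4.55
position: [581.0, -46.3, 158.4]
ee_rot: [-0.089, 0.996, -0.003, 0.016]
contact_force: [1.9, 0.3, 3.1]
gripper_width: -0.2
```

Request:
play_rows([
  [0, 0, -5],
  [0, 0, -5],
], turn=[0, 0])

```text
clock: 4.75
position: [580.8, -46.3, 147.1]
ee_rot: [-0.089, 0.996, -0.003, 0.016]
contact_force: [3.2, 0.3, 3.8]
gripper_width: -0.2
```

Request:
play_rows([
  [0, 0, -3],
  [0, 0, -3],
], turn=[0, 0])

```text
clock: 4.95
position: [580.6, -46.3, 139.9]
ee_rot: [-0.089, 0.996, -0.003, 0.015]
contact_force: [2.8, 0.3, 3.5]
gripper_width: 0.1
```

```bash
python3 - <<'E'
from h import *
s=arm.read_state(); print(s["contact_force"],s["wrist_torque"])
im,d=eyes.get_image("scene"); a=cv2.resize(im[150:230,260:345],None,fx=5,fy=5)
im,d=eyes.get_image("top"); b=cv2.resize(im[170:250,295:380],None,fx=5,fy=5)
save("",np.hstack([a,b])[:, :800],"v3")
E
```

```text
[2.77315641 0.335842   3.46176247] [-0.02018277 -0.46587655 -0.01536441]
```

View pics/v3.png

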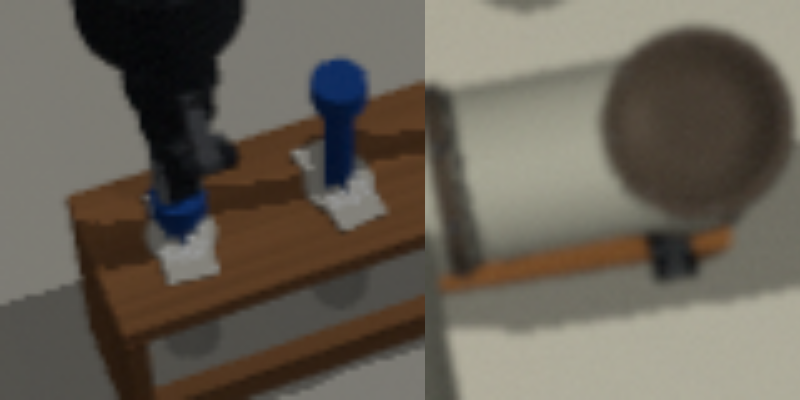

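```bash
python3 - <<'E'
from h import *
im,d=eyes.get_image("scene"); W=cloud("scene",d); i=im.astype(int)
m=(i[...,2]>i[...,0]+40)&(i[...,2]>i[...,1]+25)&(abs(W[...,0]-585)<40)&(abs(W[...,1]+46)<30)
P=W[m]; print(len(P)); print(P[np.argsort(P[:,2])].round()[::4])
m=(i.max(-1)<75)&(abs(W[...,0]-575)<40)&(abs(W[...,1]+46)<30)&(W[...,2]>120)&(W[...,2]<190)
P=W[m]; print(P[np.argsort(P[:,2])].round()[:40:2])
E
```

```text
45
[[595. -48. 147.]
 [596. -45. 151.]
 [595. -47. 155.]
 [594. -44. 157.]
 [591. -39. 159.]
 [586. -48. 160.]
 [588. -38. 160.]
 [587. -45. 161.]
 [586. -40. 161.]
 [591. -41. 161.]
 [589. -41. 162.]
 [589. -58. 163.]]
[[557. -19. 120.]
 [574. -74. 120.]
 [559. -25. 121.]
 [561. -20. 121.]
 [579. -67. 121.]
 [572. -71. 121.]
 [561. -23. 121.]
 [555. -19. 122.]
 [566. -72. 122.]
 [587. -76. 122.]
 [566. -70. 122.]
 [564. -26. 122.]
 [572. -76. 122.]
 [558. -22. 122.]
 [579. -72. 122.]
 [563. -28. 123.]
 [600. -60. 123.]
 [574. -66. 123.]
 [592. -71. 123.]
 [587. -63. 123.]]
```

The knob top measures about 160 with the TCP at 140, so the surface that touches the knob sits about 20 mm behind the TCP. The plunger is about 46 mm in at 3.5 N, so the syringe is free. I'll carry on to home.

Request:
play_rows([
  [0, 0, -3],
  [0, 0, -3],
], turn=[0, 0])

```text
clock: 5.3
position: [579.4, -46.4, 133.4]
ee_rot: [-0.089, 0.996, -0.003, 0.014]
contact_force: [1.6, -0.2, 3.0]
gripper_width: 0.1
```

Request:
play_rows([
  [0, 0, -2],
], turn=[0])

```text
clock: 5.4
position: [579.4, -46.4, 131.3]
ee_rot: [-0.089, 0.996, -0.003, 0.014]
contact_force: [0.7, 0.6, 2.6]
gripper_width: -0.1
```

```bash
cat >> h.py <<'E'
def knob(cx,cy,n="scene"):
    im,d=eyes.get_image(n); W=cloud(n,d); i=im.astype(int)
    m=(i[...,2]>i[...,0]+40)&(i[...,2]>i[...,1]+25)&(np.hypot(W[...,0]-cx,W[...,1]-cy)<22)&(W[...,2]>125)
    P=W[m]; z=np.percentile(P[:,2],90); t=P[P[:,2]>z-5]
    s=arm.read_state(); print("knob top",len(t),np.median(t,0).round(1),z.round(1),"ext",t.min(0).round(),t.max(0).round(),"F",s["contact_force"].round(1),"tcp",s["position"].round(1),"q",s["ee_rot"].round(3),"t",s["clock"])
E
python3 -c "
from h import *
knob(581.5,-46)"
```

```text
knob top 33 [589.9 -46.5 152.3] 154.3 ext [578. -59. 149.] [596. -36. 159.] F [0.7 0.4 2.3] tcp [579.3 -46.4 131. ] q [-0.089  0.996 -0.003  0.014] t 5.45
```

Request:
play_rows([
  [0, 0, -2],
], turn=[0])

```text
clock: 5.55
position: [579.4, -46.4, 129.1]
ee_rot: [-0.088, 0.996, -0.003, 0.014]
contact_force: [0.7, -0.3, 4.0]
gripper_width: -0.0
```

Request:
play_rows([
  [0, 0, -2],
], turn=[0])

```text
clock: 5.65
position: [579.7, -46.5, 128.9]
ee_rot: [-0.089, 0.996, -0.003, 0.014]
contact_force: [-4.2, 1.0, 17.3]
gripper_width: -0.2
```

Request:
play_rows([
  [0, 0, 20],
  [0, 0, 40],
  [0, 0, 45],
  [-6, 40, 0],
  [-6, 40, 0],
  [0, 3, 0],
], turn=[0, 0, 0, 0, 0, 0])

```text
clock: 6.25
position: [560.2, 37.2, 232.0]
ee_rot: [-0.086, 0.996, -0.002, 0.006]
contact_force: [-0.5, 0.6, 0.4]
gripper_width: -0.3
```

```bash
python3 -c "
from h import *
knob(581.5,-46)"
```

```text
knob top 78 [583.  -46.1 150.3] 152.2 ext [568. -60. 147.] [595. -35. 154.] F [-0.6 -0.1  0.3] tcp [560.   36.2 231.4] q [-0.085  0.996 -0.002  0.005] t 6.3
```

Request:
play_rows([
  [4, 0, -20],
  [2, 1, -18],
  [0, 0, -5],
  [-1, 0, -5],
  [-1, 0, -5],
  [-1, 0, -4],
], turn=[0, 0, 0, 0, 0, 0])

```text
clock: 6.9
position: [563.9, 35.4, 173.0]
ee_rot: [-0.085, 0.996, -0.002, 0.006]
contact_force: [1.2, 0.8, 3.4]
gripper_width: -0.2
```

Request:
play_rows([
  [1, 1, -4],
  [1, 0, -4],
  [0, 0, -4],
], turn=[0, 0, 0])

```text
clock: 7.2
position: [564.9, 35.9, 163.0]
ee_rot: [-0.085, 0.996, -0.002, 0.005]
contact_force: [-2.5, 1.5, 9.1]
gripper_width: -0.1
```

```bash
python3 -c "
from h import *
knob(567,37.5);knob(567,37.5)"
```

```text
knob top 33 [575.5  37.9 183.1] 184.9 ext [568.  25. 180.] [580.  47. 188.] F [-1.2  1.   6.2] tcp [564.8  36.  162.6] q [-0.085  0.996 -0.002  0.005] t 7.25
knob top 32 [575.6  37.5 183.7] 185.2 ext [569.  25. 180.] [581.  47. 191.] F [-1.1  1.2  4.7] tcp [564.8  36.  162.6] q [-0.085  0.996 -0.002  0.005] t 7.3
```

Request:
play_rows([
  [1, 0, -2.5],
  [0, 0, -1],
], turn=[0, 0])

```text
clock: 7.5
position: [564.8, 35.9, 161.1]
ee_rot: [-0.085, 0.996, -0.002, 0.005]
contact_force: [-1.0, 1.1, 5.5]
gripper_width: -0.1
```

```bash
python3 -c "
from h import *
knob(567,37.5);knob(567,37.5)"
```

```text
knob top 32 [576.   37.7 182.2] 183.2 ext [570.  25. 178.] [582.  47. 190.] F [-1.7  1.5  6.6] tcp [564.9  35.9 161.1] q [-0.085  0.996 -0.002  0.005] t 7.55
knob top 34 [575.7  37.6 181.8] 183.4 ext [570.  25. 179.] [582.  47. 193.] F [-1.6  0.9  5.9] tcp [564.8  36.  161.1] q [-0.085  0.996 -0.002  0.005] t 7.6
```

Request:
play_rows([
  [1, 0, -3],
], turn=[0])

```text
clock: 7.7
position: [565.1, 35.8, 159.5]
ee_rot: [-0.085, 0.996, -0.003, 0.004]
contact_force: [-4.7, 1.5, 10.8]
gripper_width: -0.1
```

It resists with 10.8 N at about 29 mm and the force keeps rising, where the free one stayed at 3 N. The middle syringe is the clogged one, so I'll back off and do the third.

Request:
play_rows([
  [0, 0, 20],
  [0, 0, 40],
  [-7, 42, 15],
  [-6, 42, 0],
  [0, 0, 0],
], turn=[0, 0, 0, 0, 0])

```text
clock: 8.2
position: [547.4, 119.6, 233.7]
ee_rot: [-0.082, 0.997, -0.003, -0.001]
contact_force: [0.0, 0.6, -0.6]
gripper_width: -0.2
```

Request:
play_rows([
  [4, 1, -22],
  [1, 0, -20],
  [0, 0, -5],
  [0, 0, -5],
  [0, 0, -5],
  [0, 0, -5],
  [0, 0, -4],
  [0, 0, -4],
], turn=[0, 0, 0, 0, 0, 0, 0, 0])

```text
clock: 9.0
position: [551.4, 120.3, 163.2]
ee_rot: [-0.083, 0.997, -0.003, -0.001]
contact_force: [-1.6, 0.6, 3.0]
gripper_width: 0.1
```

Request:
play_rows([
  [0, 0, -6],
  [0, 0, -6],
  [0, 0, -6],
], turn=[0, 0, 0])

```text
clock: 9.3
position: [551.4, 120.6, 144.6]
ee_rot: [-0.083, 0.997, -0.002, -0.001]
contact_force: [-1.7, 1.8, 3.5]
gripper_width: 0.5
```

Request:
play_rows([
  [0, 0, -5],
  [0, 0, -4],
  [0, 0, -3],
  [0, 0, -2],
], turn=[0, 0, 0, 0])

```text
clock: 9.7
position: [551.6, 120.8, 128.9]
ee_rot: [-0.084, 0.996, -0.003, -0.001]
contact_force: [-4.3, 1.9, 14.7]
gripper_width: -0.4
```

Request:
play_rows([
  [0, 0, 25],
  [0, 0, 45],
  [0, 0, 45],
  [8, -42, 0],
  [7, -40, 0],
  [0, 0, 0],
], turn=[0, 0, 0, 0, 0, 0])

```text
clock: 10.3
position: [566.3, 35.1, 244.8]
ee_rot: [-0.085, 0.996, -0.005, -0.002]
contact_force: [0.1, -0.9, -0.4]
gripper_width: -0.2
```

Request:
play_rows([
  [0, 0, 0],
  [0, 0, 0],
  [0, 0, 0],
  [0, 0, 0],
  [0, 0, 0],
], turn=[0, 0, 0, 0, 0], grip=1)

```text
clock: 10.8
position: [565.5, 35.7, 242.4]
ee_rot: [-0.085, 0.996, -0.006, -0.004]
contact_force: [-0.8, 0.1, 0.1]
gripper_width: 72.4
```

```bash
python3 -c "
from h import *
for c in((552.2,120.6),(567,37.5),(581.5,-46)): knob(*c)
save('',eyes.get_image('scene')[0][120:250,240:420].repeat(4,0).repeat(4,1),'v4')"
```

```text
knob top 61 [555.  119.3 150.4] 152.6 ext [543. 107. 148.] [567. 132. 156.] F [-0.1  0.7 -0.5] tcp [565.5  35.7 242.4] q [-0.085  0.996 -0.006 -0.004] t 10.85
knob top 82 [568.1  36.6 188.4] 189.6 ext [554.  23. 185.] [581.  49. 192.] F [-0.4  0.4 -0. ] tcp [565.6  35.6 242.5] q [-0.085  0.996 -0.006 -0.004] t 10.9
knob top 75 [582.9 -46.2 150.5] 152.3 ext [570. -58. 147.] [595. -35. 154.] F [ 0.3 -1.   0.8] tcp [565.7  35.5 242.6] q [-0.085  0.996 -0.006 -0.004] t 10.95
```

View pics/v4.png

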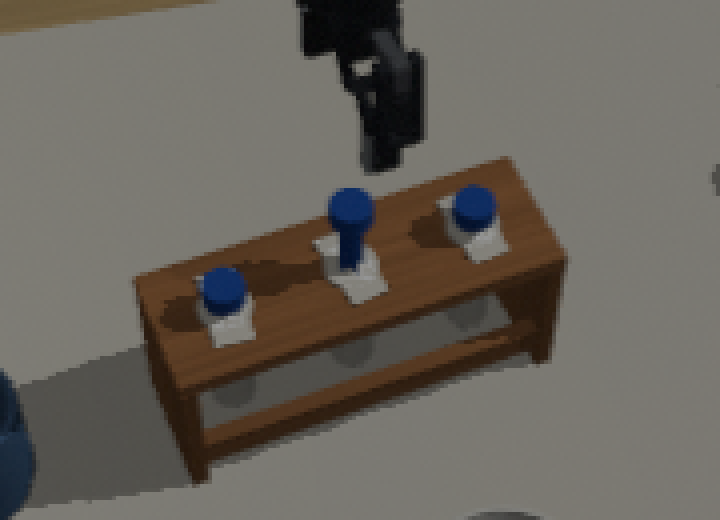

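The two outer knobs at (224,290) and (475,207) sit home, with tops at 150 mm. The middle knob at (350,210) stands at about 187 mm. The 21 mm push offset needs checking, so I'll measure the fingertips before grasping.

```bash
python3 -c "
from h import *
print(arm.grip_depth, arm.read_state()['gripper_width'])
for n in('scene','top'):
    im,d=eyes.get_image(n); W=cloud(n,d)
    m=(im.max(-1)<90)&(W[...,2]>200)&(W[...,2]<330)&(np.hypot(W[...,0]-566,W[...,1]-36)<75)
    P=W[m]; print(n,len(P))
    for lo in range(230,330,8):
        Q=P[(P[:,2]>=lo)&(P[:,2]<lo+8)]
        if len(Q): print(lo,len(Q),Q.min(0).round(),Q.max(0).round())
"
```

```text
18.700000000000003 85.21070806885659
scene 189
270 4 [521.  27. 274.] [614.  40. 278.]
278 24 [520.  18. 278.] [620.  55. 286.]
286 37 [520.  18. 286.] [624.  55. 294.]
294 39 [520.  17. 294.] [625.  53. 302.]
302 26 [520.  18. 302.] [623.  50. 310.]
310 20 [518.  18. 311.] [618.  36. 318.]
318 23 [512.  15. 319.] [640.  53. 326.]
326 16 [607.  32. 326.] [640.  57. 330.]
top 11
310 2 [524.  22. 314.] [524.  35. 314.]
318 4 [495.  22. 322.] [523.  35. 326.]
326 5 [492.  19. 327.] [520.  40. 329.]
```

The fingertips really sit about 20 mm behind the reported TCP, both open and shut, and xy agrees. So I aim for TCP z of about 141, with the pads centred on the knob at 179.

Request:
play_rows([
  [1, 1, -30],
  [0, 0, -40],
  [0, 0, -25],
  [0, 0, 0],
], turn=[-0.005, 0, 0, 0])

```text
clock: 11.5
position: [567.8, 36.5, 147.3]
ee_rot: [-0.082, 0.997, -0.005, -0.001]
contact_force: [0.2, -0.5, -0.3]
gripper_width: 85.5
```

Request:
play_rows([
  [-0.5, 0.5, -6],
  [0, 0, 0],
  [0, 0, 0],
  [0, 0, 0],
  [0, 0, 0],
], turn=[0, 0, 0, 0, 0], grip=-0.12)

```text
clock: 12.0
position: [570.6, 37.6, 146.2]
ee_rot: [-0.082, 0.997, -0.005, 0.004]
contact_force: [-0.2, 0.7, 0.5]
gripper_width: 37.8
```

```bash
python3 -c "
from h import *
knob(567,37.5)
im,d=eyes.get_image('scene'); W=cloud('scene',d)
m=(im.max(-1)<90)&(W[...,2]>150)&(W[...,2]<215)&(np.hypot(W[...,0]-567,W[...,1]-37)<50)
P=W[m]
for lo in range(150,215,8):
    Q=P[(P[:,2]>=lo)&(P[:,2]<lo+8)]
    if len(Q): print(lo,len(Q),Q.min(0).round(),Q.max(0).round(),'near -x',np.round(Q[Q[:,0]<567].mean(0)) if (Q[:,0]<567).any() else '')
save('',im[130:230,270:390].repeat(5,0).repeat(5,1),'v5')"
```

```text
knob top 29 [568.2  29.3 188.1] 190.0 ext [555.  23. 185.] [578.  46. 191.] F [0.3 0.8 0.7] tcp [570.7  37.7 146.3] q [-0.082  0.997 -0.005  0.004] t 12.05
150 3 [568.  30. 152.] [570.  36. 157.] near -x 
158 4 [570.  30. 159.] [572.  35. 162.] near -x 
166 5 [550.  24. 169.] [598.  37. 174.] near -x [550.  24. 174.]
174 26 [549.  23. 175.] [603.  51. 182.] near -x [555.  25. 178.]
182 48 [549.  23. 182.] [603.  50. 190.] near -x [557.  29. 187.]
190 15 [551.  24. 191.] [605.  45. 198.] near -x [555.  28. 194.]
198 15 [546.  24. 198.] [598.  36. 205.] near -x [551.  27. 202.]
206 8 [548.  23. 206.] [603.  33. 214.] near -x [550.  27. 210.]
214 5 [544.  21. 214.] [603.  35. 215.] near -x [548.  24. 214.]
```

View pics/v5.png

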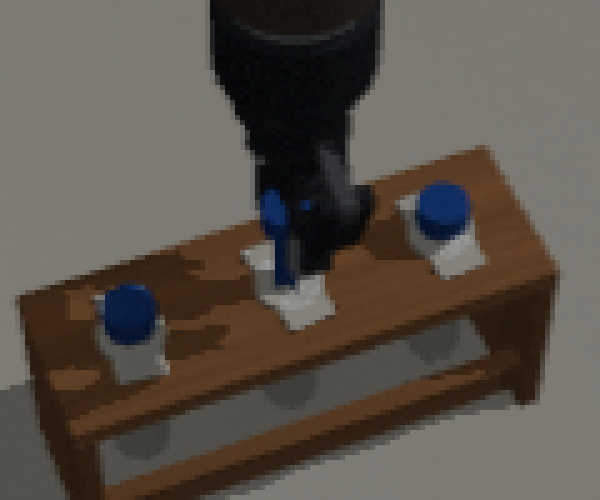

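The fingers straddle the middle knob (275,205), but the tool has drifted about 3 mm in +x and the tips are at roughly 168. I'll correct that, go lower, then close.

Request:
play_rows([
  [-2.5, 0, -4],
  [-1.5, 0, -4],
  [-0.5, 0, -1],
], turn=[0, 0, 0])

```text
clock: 12.4
position: [565.7, 37.7, 136.8]
ee_rot: [-0.082, 0.997, -0.004, 0.004]
contact_force: [-0.2, -0.1, 0.7]
gripper_width: 37.5
```

Request:
play_rows([
  [1.2, 0, 0],
  [0, 0, 0],
], turn=[0, 0], grip=-0.27)

```text
clock: 12.6
position: [566.5, 37.6, 136.3]
ee_rot: [-0.082, 0.997, -0.005, 0.003]
contact_force: [-0.0, -0.3, -0.3]
gripper_width: 31.2
```

No contact at a 31 mm opening, so the knob is centred to within 1.6 mm. I'll close on it.

Request:
play_rows([
  [0, 0, 0],
  [0, 0, 0],
  [0, 0, 0],
], turn=[0, 0, 0], grip=-0.5)

```text
clock: 12.9
position: [566.7, 37.6, 136.5]
ee_rot: [-0.082, 0.997, -0.005, 0.003]
contact_force: [-0.0, 1.2, 0.6]
gripper_width: 26.3
```

Request:
play_rows([
  [0, 0, 0],
  [0, 0, 5],
  [0, 0, 10],
  [0, 0, 15],
], turn=[0, 0, 0, 0], grip=-1)

```text
clock: 13.3
position: [564.9, 37.2, 165.4]
ee_rot: [-0.082, 0.997, -0.005, 0.001]
contact_force: [0.4, -0.7, -1.2]
gripper_width: 25.8
```

Request:
play_rows([
  [1.5, 0, 20],
  [0.5, 0, 25],
  [0.5, 0, 25],
  [0.5, 0, 25],
  [0.5, 0, 25],
  [0, 0, 10],
  [0, 0, 0],
], turn=[0, 0, 0, 0, 0, 0, 0])

```text
clock: 14.0
position: [568.2, 37.1, 306.8]
ee_rot: [-0.082, 0.997, -0.004, 0.004]
contact_force: [-0.6, -0.4, -2.6]
gripper_width: 26.4
```

```bash
python3 -c "
from h import *
print({k:np.round(v,3) for k,v in arm.read_state().items() if k in('position','ee_rot','contact_force','gripper_width')})
im,d=eyes.get_image('scene'); W=cloud('scene',d)
c=(np.hypot(W[...,0]-567,W[...,1]-37)<45)&(W[...,2]>128)
P=W[c]
for lo in range(130,340,10):
    Q=P[(P[:,2]>=lo)&(P[:,2]<lo+10)]
    if len(Q): print(lo,len(Q),Q.min(0).round(),Q.max(0).round())
save('',im[70:270,240:420].repeat(3,0).repeat(3,1),'v6')"
```

```text
{'position': array([568.22 ,  37.104, 306.754]), 'ee_rot': array([-0.082,  0.997, -0.004,  0.004]), 'contact_force': array([-0.631, -0.425, -2.638]), 'gripper_width': np.float64(26.394)}
170 2 [570.  35. 175.] [570.  38. 177.]
190 9 [571.  23. 196.] [584.  48. 200.]
200 36 [572.  22. 200.] [584.  48. 210.]
210 28 [571.  22. 210.] [584.  49. 220.]
220 29 [574.  22. 220.] [585.  48. 230.]
230 34 [571.  23. 230.] [584.  48. 240.]
240 33 [572.  23. 240.] [584.  48. 250.]
250 36 [572.  23. 250.] [584.  48. 260.]
260 31 [564.  23. 260.] [586.  47. 270.]
270 24 [569.  22. 270.] [584.  45. 280.]
280 10 [569.  22. 280.] [583.  30. 287.]
290 199 [541.  17. 291.] [598.  55. 299.]
300 18 [568.  28. 301.] [578.  42. 309.]
310 11 [569.  29. 310.] [578.  39. 317.]
320 10 [569.  28. 320.] [587.  41. 330.]
330 24 [550.  24. 331.] [595.  52. 340.]
```

View pics/v6.png

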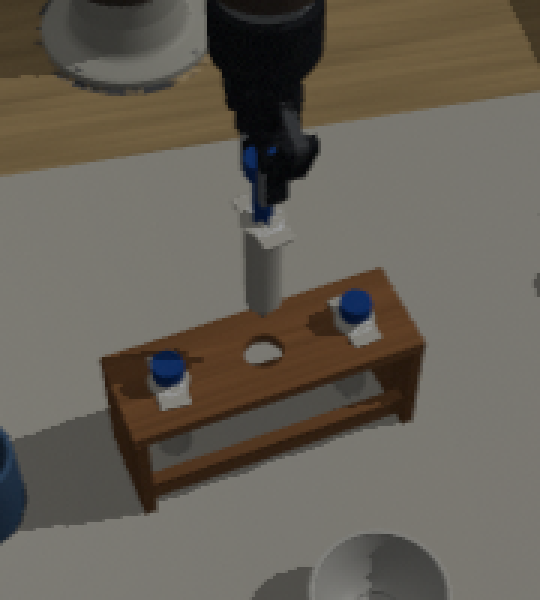

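The syringe is out and upright, flange top at 295, so the tip is at about 177 (TCP − 130). The two good ones remain, and the empty hole is at (263,350). Carrying to the pot.

Request:
play_rows([
  [2, -12, 0],
  [3, -22, 0],
  [3, -25, 0],
  [3, -25, 0],
  [3, -25, 0],
  [3, -25, 0],
  [3, -25, 0],
  [3, -25, 0],
  [3, -25, 0],
  [3, -22, 0],
  [2, -12, 0],
  [0, 0, 0],
], turn=[0, 0, 0, 0, 0, 0, 0, 0, 0, 0, 0, 0])

```text
clock: 15.25
position: [590.0, -222.3, 283.6]
ee_rot: [-0.081, 0.997, -0.002, -0.017]
contact_force: [-0.3, -0.5, -1.6]
gripper_width: 26.3
```

```bash
cat > m.py <<'E'
from h import *
s=arm.read_state(); print(s["position"].round(1),s["ee_rot"].round(3),s["contact_force"].round(1),s["clock"])
im,d=eyes.get_image('scene'); W=cloud('scene',d)
p=s["position"]
c=(np.hypot(W[...,0]-p[0],W[...,1]-p[1])<45)&(W[...,2]>98)&(im.astype(int).min(-1)>70)
P=W[c]
for lo in range(100,300,15):
    Q=P[(P[:,2]>=lo)&(P[:,2]<lo+15)]
    if len(Q): print(lo,len(Q),Q.min(0).round(),Q.max(0).round(),Q.mean(0).round(1))
c=(abs(W[...,0]-601)<50)&(abs(W[...,1]+224)<50)&(W[...,2]>91)&(W[...,2]<98); print("pot rim",W[c].min(0).round(),W[c].max(0).round())
E
python3 m.py
```

```text
[ 590.  -222.3  283.6] [-0.081  0.997 -0.002 -0.017] [-0.3 -0.5 -1.6] 15.25
160 5 [ 593. -232.  173.] [ 600. -210.  174.] [ 597.3 -219.   173.7]
175 26 [ 587. -235.  176.] [ 601. -208.  190.] [ 595.8 -215.3  182.3]
190 23 [ 588. -219.  190.] [ 602. -207.  205.] [ 596.3 -212.9  197.5]
205 23 [ 587. -219.  205.] [ 602. -208.  220.] [ 596.3 -212.7  211.5]
220 28 [ 586. -219.  220.] [ 603. -208.  235.] [ 597.2 -212.8  227.3]
235 19 [ 588. -234.  235.] [ 602. -208.  249.] [ 598.6 -215.2  242.3]
250 2 [ 596. -234.  252.] [ 598. -233.  257.] [ 597.4 -233.8  254.8]
265 174 [ 569. -241.  266.] [ 621. -205.  275.] [ 599.3 -220.1  270.1]
295 2 [ 609. -210.  306.] [ 609. -209.  309.] [ 609.  -209.7  307.7]
pot rim [ 558. -266.   91.] [ 644. -183.   98.]
```

Request:
play_rows([
  [6, 4, 0],
  [6, 5, -10],
  [4, 2, -15],
  [0, 0, -10],
  [0, 0, 0],
], turn=[0, 0, 0, 0, 0])

```text
clock: 15.8
position: [607.5, -204.5, 245.6]
ee_rot: [-0.084, 0.996, -0.001, -0.017]
contact_force: [-0.2, 1.0, -0.3]
gripper_width: 26.4
```

```bash
python3 m.py
```

```text
[ 607.5 -204.5  245.6] [-0.084  0.996 -0.001 -0.017] [-0.2  1.  -0.3] 15.8
130 10 [ 609. -202.  138.] [ 618. -191.  145.] [ 614.4 -195.6  142.1]
145 25 [ 603. -202.  146.] [ 618. -190.  160.] [ 613.8 -195.4  153.5]
160 20 [ 604. -201.  161.] [ 620. -190.  175.] [ 613.9 -194.8  168.8]
175 23 [ 607. -218.  175.] [ 620. -190.  189.] [ 614.7 -196.2  183. ]
190 21 [ 608. -219.  190.] [ 621. -190.  205.] [ 615.9 -197.6  197.8]
205 7 [ 611. -218.  206.] [ 620. -195.  217.] [ 616.6 -208.   210.6]
220 155 [ 591. -222.  229.] [ 636. -185.  235.] [ 618.  -202.3  232.1]
235 9 [ 604. -207.  235.] [ 630. -189.  245.] [ 616.7 -199.   237.6]
265 5 [ 626. -211.  270.] [ 633. -190.  277.] [ 628.2 -195.   274.8]
pot rim [ 558. -266.   91.] [ 643. -184.   98.]
```

Request:
play_rows([
  [-1, -6, 0],
  [0, 0, -15],
  [0, 0, -20],
  [0, 0, -15],
  [0, 0, 0],
], turn=[0, 0, 0, 0, 0])

```text
clock: 16.35
position: [608.3, -212.3, 199.8]
ee_rot: [-0.085, 0.996, -0.003, -0.012]
contact_force: [-0.8, 0.3, -0.6]
gripper_width: 26.3
```

```bash
python3 m.py
```

```text
[ 608.3 -212.3  199.8] [-0.085  0.996 -0.003 -0.012] [-0.8  0.3 -0.6] 16.35
100 22 [ 606. -209.  100.] [ 620. -198.  115.] [ 615.8 -203.6  107.3]
115 18 [ 606. -209.  116.] [ 620. -198.  129.] [ 615.6 -202.8  122.9]
130 20 [ 608. -209.  131.] [ 621. -198.  145.] [ 616.4 -203.5  137.2]
145 19 [ 611. -209.  145.] [ 622. -198.  160.] [ 617.6 -203.6  151.8]
160 7 [ 616. -224.  160.] [ 621. -206.  174.] [ 618.1 -218.5  165.9]
175 150 [ 595. -230.  183.] [ 636. -193.  189.] [ 618.5 -210.1  186.4]
190 3 [ 611. -209.  190.] [ 623. -201.  191.] [ 616.8 -204.7  190.4]
220 4 [ 625. -201.  224.] [ 632. -198.  233.] [ 628.  -199.5  227.6]
295 2 [ 628. -191.  296.] [ 630. -191.  304.] [ 628.6 -190.9  300.1]
pot rim [ 565. -265.   91.] [ 643. -183.   98.]
```

Request:
play_rows([
  [-3, 0, -15],
  [-1, 0, -15],
  [-1, 0, -12],
  [-0.5, 0, -6],
  [0, 0, 0],
], turn=[0, 0, 0, 0, 0])

```text
clock: 16.9
position: [607.2, -214.9, 159.5]
ee_rot: [-0.085, 0.996, -0.006, -0.005]
contact_force: [-0.2, -0.6, -0.5]
gripper_width: 26.1
```

```bash
python3 m.py
```

```text
[ 607.2 -214.9  159.5] [-0.085  0.996 -0.006 -0.005] [-0.2 -0.6 -0.5] 16.9
100 17 [ 612. -213.  102.] [ 622. -201.  114.] [ 617.6 -207.3  107.6]
115 8 [ 615. -227.  116.] [ 622. -203.  125.] [ 618.5 -212.3  119.3]
130 24 [ 601. -229.  130.] [ 635. -200.  145.] [ 618.9 -209.8  143.1]
145 119 [ 584. -234.  145.] [ 637. -197.  155.] [ 617.4 -213.7  146.9]
175 3 [ 625. -202.  181.] [ 625. -201.  189.] [ 625.3 -201.8  185.5]
220 1 [ 627. -197.  227.] [ 627. -197.  227.] [ 627.  -196.7  227.3]
235 1 [ 629. -193.  249.] [ 629. -193.  249.] [ 629.5 -193.   249. ]
250 2 [ 627. -193.  252.] [ 629. -192.  261.] [ 628.  -192.6  256.4]
265 1 [ 625. -193.  269.] [ 625. -193.  269.] [ 625.1 -193.2  269.2]
280 2 [ 620. -191.  282.] [ 624. -191.  288.] [ 622.4 -191.1  285. ]
pot rim [ 563. -266.   91.] [ 643. -183.   98.]
```

Request:
play_rows([
  [-2, 1, -7],
  [-1, 1, -5],
  [-1, 1, -3],
], turn=[0, 0, 0])

```text
clock: 17.25
position: [604.8, -212.2, 146.2]
ee_rot: [-0.085, 0.996, -0.007, -0.002]
contact_force: [-0.9, 0.4, -1.4]
gripper_width: 26.0
```

Request:
play_rows([
  [-1, 0, -3],
  [-1, 0, -2.5],
  [0, 0, -2],
], turn=[0, 0, 0])

```text
clock: 17.55
position: [602.4, -211.9, 138.1]
ee_rot: [-0.085, 0.996, -0.007, -0.003]
contact_force: [-0.7, 0.2, 3.4]
gripper_width: 26.4
```

The tip has touched the pot floor at +3.4 N. I'll nudge it toward the wall at +y so it leans only a little, then release.

Request:
play_rows([
  [0, 4, 0.5],
  [0, 4, 0],
  [0, 3, 0],
  [0, 0, 0],
], turn=[0, 0, 0, 0])

```text
clock: 17.95
position: [602.1, -201.0, 138.8]
ee_rot: [-0.085, 0.996, -0.008, -0.003]
contact_force: [-0.1, -2.5, -1.7]
gripper_width: 26.4
```

Request:
play_rows([
  [0, 0, 0],
  [0, 0, 0],
  [0, 0, 0],
  [0, 0, 0],
], turn=[0, 0, 0, 0], grip=0.2)

```text
clock: 18.35
position: [603.3, -200.3, 139.8]
ee_rot: [-0.086, 0.996, -0.007, -0.001]
contact_force: [-0.1, -0.1, -0.5]
gripper_width: 50.9
```

```bash
python3 -c "
from h import *
print(arm.read_state()['position'])
im,d=eyes.get_image('scene')
a=im[160:270,180:290]; b=eyes.get_image('top')[0][160:250,350:440]
save('',np.hstack([cv2.resize(a,(400,400)),cv2.resize(b,(400,400))]),'v7')"
```

```text
[ 603.25960823 -200.32738567  139.77966876]
```

View pics/v7.png

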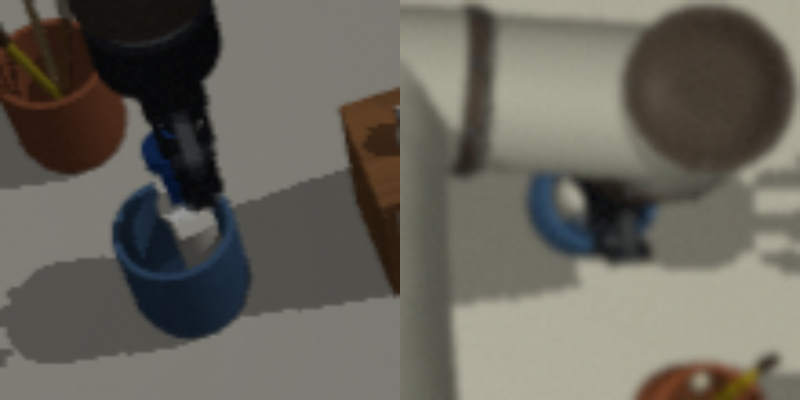

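The syringe stands in the pot with its knob at (155,155) in the left half, and the jaws are clear of it. I'll open fully and retreat upward.

Request:
play_rows([
  [0, 0, 0],
  [0, 0, 0],
  [0, 0, 0],
  [0, 0, 10],
  [0, 0, 25],
  [0, 0, 40],
  [0, 0, 45],
  [0, 0, 45],
  [0, 0, 0],
], turn=[0, 0, 0, 0, 0, 0, 0, 0, 0], grip=1)

```text
clock: 19.35
position: [600.7, -200.9, 313.4]
ee_rot: [-0.085, 0.996, -0.008, -0.002]
contact_force: [-0.8, 0.3, -0.2]
gripper_width: 85.2
```

```bash
python3 -c "
from h import *
print(arm.read_state()['position'],arm.read_state()['contact_force'])
im,d=eyes.get_image('scene'); W=cloud('scene',d)
c=(abs(W[...,0]-601)<60)&(abs(W[...,1]+224)<60)&(W[...,2]>91)&(W[...,2]<97)&(im[...,2].astype(int)>im[...,0]+15)
r=W[c]; print('rim',cv2.minEnclosingCircle(r[:,:2].astype(np.float32)))
i=im.astype(int); c=(abs(W[...,0]-601)<90)&(abs(W[...,1]+224)<90)&(W[...,2]>110)&(W[...,2]<215)
for nm,m in(('blue',c&(i[...,2]>i[...,0]+40)),('white',c&(i.min(-1)>70))):
    P=W[m]; print(nm,len(P),P.mean(0).round(),P.min(0).round(),P.max(0).round())
for k in((552.2,120.6),(581.5,-46)): knob(*k)
a=im[110:290,170:440]; save('',cv2.resize(a,(800,533)),'v8')"
```

```text
[ 600.73479591 -200.85524908  313.38773882] [-0.81467393  0.27678262 -0.19544503]
rim ((600.238037109375, -222.9206085205078), 43.73825454711914)
blue 163 [ 596. -270.  163.] [ 581. -289.  120.] [ 606. -248.  184.]
white 173 [ 599. -250.  118.] [ 567. -269.  110.] [ 625. -235.  148.]
knob top 65 [554.6 119.5 150.7] 152.7 ext [542. 107. 148.] [565. 131. 154.] F [ 0.2 -0.3 -0.2] tcp [ 598.5 -199.6  306.8] q [-0.085  0.996 -0.006 -0.007] t 19.45
knob top 72 [583.  -46.8 150.2] 152.5 ext [569. -59. 148.] [596. -35. 153.] F [-1.1  0.2 -1. ] tcp [ 597.8 -199.4  304.6] q [-0.085  0.996 -0.005 -0.009] t 19.5
```

View pics/v8.png

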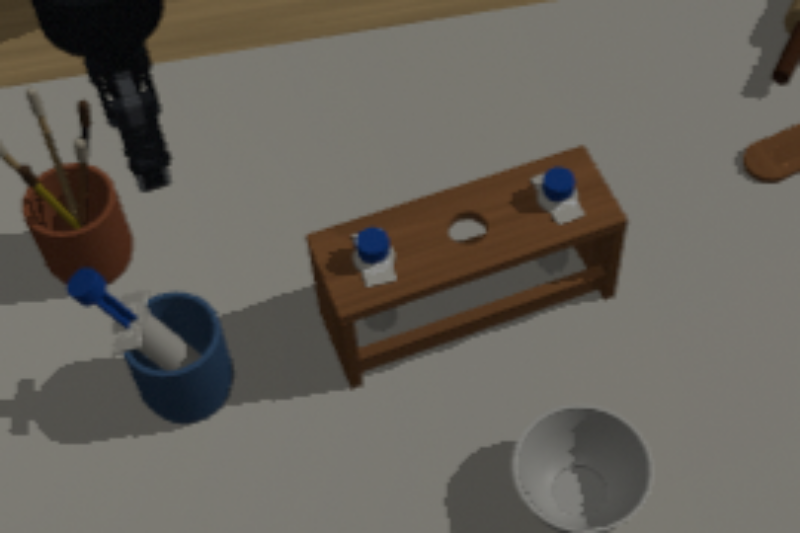

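```bash
python3 -c "
from h import *
im,d=eyes.get_image('scene'); W=cloud('scene',d); i=im.astype(int)
c=(abs(W[...,0]-601)<90)&(W[...,1]<-200)&(W[...,1]>-310)&(W[...,2]>108)&(W[...,2]<215)
P=W[c&(i[...,2]>i[...,0]+40)]
# axis from stem/knob slices
k=P[P[:,2]>160]; st=P[(P[:,2]<158)]
print('knob',k.mean(0).round(1),'stem',st.mean(0).round(1))
v=k.mean(0)-st.mean(0); v/=np.linalg.norm(v); print('lean stem',np.arccos(v[2]))
F=W[c&(i.min(-1)>70)]; F=F[F[:,2]>112]
u,s,vt=np.linalg.svd(F-F.mean(0)); print(s); n=vt[2]*np.sign(vt[2][2]); print('flange normal',n.round(3),np.arccos(n[2]))
for tipz in(8,):
    t=k.mean(0)-v*((k.mean(0)[2]-tipz)/v[2]); print('tip',t.round())
print(arm.read_state()['contact_force'])"
```

```text
knob [ 595.5 -274.8  175.5] stem [ 598.2 -260.9  140.5]
lean stem 0.3846234323458864
[200.15009505 101.63655429  64.96196385]
flange normal [-0.028 -0.195  0.98 ] 0.1984395802653849
tip [ 608. -208.    8.]
[ 0.54718473  0.52725711 -0.64750635]
```

```bash
python3 -c "
from h import *
print(arm.read_state()['position']); print(arm.job_done())"
```

```text
[ 597.4099627  -199.33502472  303.32761467]
the job is handed in; nothing more can be done
None
```

I tried all three plungers, and the middle syringe was the clogged one. It now stands nozzle-down in the blue pot, released. The job is handed in, but no verdict was reported.

- **Good syringes:** both outer plungers pushed at a steady 3 N to the stop. Their knob tops last measured 150–151 mm, against 150 mm for fully home, and both still hang where they were.
- **Clogged syringe:** its resistance rose to 10.8 N at about 29 mm, so I stopped there. It sprang back to about 22 mm, well short of home.
- **In the pot:** the tip touched the floor at about 3 N before I let go. The syringe then tipped the other way from the small lean I had set up. It leans about 0.4 rad by a rough fit along the plunger, and a rough estimate from the knob's position gave about 0.45, against the 0.6 limit. I could not see the nozzle inside the pot, but it should be 15–30 mm from the axis.
- **Pot and bystanders:** the pot rim measured within about 2 mm of its starting place. I did not re-measure the brush pot, bowl and rib, but they looked undisturbed in the last picture.

**Checks that disagreed:**
- **Fingertips:** they sit about 20 mm behind the reported tool point, so I allowed for that in the later pushes and the grasp.
- **Lean:** a fit to the flange surface gave only 0.20 rad. I set it aside because it mixed in other surfaces.

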